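Clamp down a bench charger with its wing screw

TASK

Fasten the battery charger to the bench: with a fingertip push the hold-down strap round until it lies over the charger's foot against its stop pin, then tighten the loose wing screw on top of it by repeated clockwise fingertip strokes, pushing one wing at a time and taking the finger off between strokes, until it comes up against its stop. Only push: do not grip the strap or the wings, and leave the charger and everything else on the bench where it stands.

Things in the scene. Friction and masses are not known exactly. Their poses are not given: they have to be found in the camera images.
- clamp: fixed hold-down clamp. Origin: on the vertical axis of its post, at bench level; x points to the charger, z up. Dark steel base plate 105 (x) by 124 (y), 10 high, centred 5 in front (+x) of the axis; round post 22 across; strap and wing screw both turn about the axis. Two upright stop pins 10 across, 48 high: the home pin at x 50, y -17, and the parking pin at x -26, y 46 (sizes in mm)
- strap (a joint): strap's angle in rad about the post, counter-clockwise from above: 0 = home, pointing along the clamp's +x over the charger's foot, against the home pin (hard stop); starts swung 0.9 to 1.5 towards the clamp's +y; hard stop at 1.75. Turns with light friction (about 0.06 N m) and stays where it is left. The strap is a flat aluminium bar 24 wide, its underside 36 and its top 48 above the bench, reaching from 17 behind the axis to 95 in front of it (lengths in mm)
- strap_end (a point): middle of the strap's far end, at the height of its top (48 above the bench), 95 from the post axis (sizes in mm)
- wingscrew (a joint): turning left in the wing screw, in rad: clockwise from above lowers it; 0 = fully tightened (hard stop). Starts 4.4 to 6.6 away. Loose: turns with light friction (about 0.03 N m), stays where it is left, and its height does not change noticeably. Its angle is independent of the strap. At value q the wings lie at angle q counter-clockwise from the clamp's +x (so at 0 they lie along the clamp's x axis) (lengths in mm)
- wing_end (a point): middle of the outer end face of one of the two wings of the wing screw, 40 from the axis and 71 above the bench; the other wing is the same, opposite. Brass wings, 80 over both, each an upright plate 8 thick, from 9 to 40 from the axis, from 58 to 84 above the bench; hub below them 22 across, from 52 to 66; a thin screw end 8 across rises between the wings to 77 (sizes in mm)
- charger: loose battery charger, black with orange trim, 1.2 kg, origin on the bench under the middle of its foot. The foot is a ledge 60 wide and 32 high on the side towards the post, from 26 before the origin (-x) to 24 beyond it; the body follows from 24 to 164 beyond (+x), 150 wide (y), 82 high at the top of its rails. The strap's end goes over this foot with 4 to spare. Origin about 95 in front of the post along the clamp's x (sizes in mm)
- battery: loose bystander: slide-on battery pack, black and grey, 75 x 115 x 62 high; origin under its centre (sizes in mm)
- adapter: loose bystander: black power-adapter brick, 55 x 115 x 35 high, with a white label; origin under its centre (sizes in mm)
- driver: loose bystander: screwdriver lying flat, about 200 long and 30 thick (sizes in mm)
- tape: loose bystander: grey ring of tape lying flat, 90 outside, 24 high; origin under its centre (sizes in mm)
- spare_screw: loose bystander: spare brass wing screw standing on its hub on the bench, 56 across the wings, 34 high; not the one to turn; origin under its centre (sizes in mm)
- jar: loose bystander: glass jar with a black lid, 60 across, 75 high; origin under its centre (sizes in mm)
There are look-alikes about, which are no part of the job. Leave any brown or red look-alike of the clamp alone. What is shaped like the charger but turquoise is not meant.

How it is judged (in metres and radians):
On the way, in this order (a step that is already met when the one before it is completed fails the run):
1. the strap lies over the charger's foot, against its home pin (within 0.1 rad) (value of joint strap below 0.1 rad), for 0.2 s.
2. after at least one stroke of the wing screw, and before it is tight, the finger is off it (value of joint wingscrew between 0.25 and 4.3 rad and contact force between wingscrew and the fingers below 0.05 N), for 0.2 s.
3. the wing screw is tightened to within 0.2 rad of its stop (value of joint wingscrew below 0.2 rad), for 0.2 s.
At the end, for the whole second after the job is handed in: The strap is within 0.1 rad of its home stop, the wing screw within 0.2 rad of its stop, the charger has moved less than 20 mm and stands level, each other loose thing has moved less than 30 mm (value of joint strap below 0.1 rad and value of joint wingscrew below 0.2 rad and distance of charger from where it was at the start of the episode below 0.02 m and angle between charger's own z axis and vertical below 0.1 rad and distance of each of battery, adapter, driver, tape, spare_screw, jar from where it was at the start of the episode below 0.03 m); the robot touches nothing.
It fails at once if a wing or the strap is pinched (loaded on two opposite faces at once), or both wings are gripped or pushed at once (contact force between each of wingscrew_c3, wingscrew_c4 and the fingers above 2 N or contact force between each of wingscrew_c5, wingscrew_c6 and the fingers above 2 N or contact force between each of strap_c0, strap_c1 and the fingers above 2 N or contact force between each of wingscrew_c3, wingscrew_c5 and the fingers above 2 N or contact force between each of wingscrew_c4, wingscrew_c6 and the fingers above 2 N or contact force between each of wingscrew_c3, wingscrew_c6 and the fingers above 2 N or contact force between each of wingscrew_c4, wingscrew_c5 and the fingers above 2 N).
It fails at once if the charger is pushed or lifted 20 mm or more, or tipped (distance of charger from where it was at the start of the episode above 0.02 m or angle between charger's own z axis and vertical above 0.1 rad).
It fails at once if another thing on the bench is moved or lifted 30 mm or more (distance of any of battery, adapter, driver, tape, spare_screw, jar from where it was at the start of the episode above 0.03 m).
It also fails if it takes over 72 s, if anything falls off the work surface, if the arm or the gripper's body presses on something with over 40 N, if the wrist force passes 120 N, or if a joint passes its speed limit or range.

ROBOT

A 6-joint arm with a two-finger parallel gripper is mounted at the origin on the work surface. World frame = base frame: x ahead of the robot, y to its left, z up, the work surface at z = 0. Lengths are in m, angles in degrees, forces in N, time in s.
With the tool pointing down it reaches from about 0.3 to 0.775 m from the base axis. Payload 14.6 kg.
Tool frame: the origin (TCP) lies on the front face of the gripper's body, between the roots of the fingers; the fingertips stand 73 mm ahead of it and the grasp point (between the pads) lies 54 mm ahead of it (manip.pinch_z is the distance from the TCP to the grasp point, in m); z points along the fingers, y is the line along which they close (so a half turn about z gives the same grasp; the last joint's range is limited). The gripper opens to 85 mm and grips with 20 to 120 N. Pads are 22 mm wide; open, the fingers measure 114 mm over their backs; the gripper's body (76 mm by 85 mm) begins 54 mm behind the grasp point. The pads swing forward as they close: fully open they stand 13 mm farther back than shut.
Start: joints at [65.913, 17.183, 87.147, -0, 75.671, -3.816], TCP at [0.191, 0.516, 0.304] pointing down, gripper open.
Joint ranges: [-173.82, 173.82], [-45.26, 126.66], [13.44, 144.39], [-59.66, 239.66], [0, 175.72], [-146.38, 146.38]. Speed limits (degrees/s): [127.2, 127.2, 147.25, 180, 180, 180].

INTERFACE

Orientations are given as [roll, pitch, yaw] about the fixed x, y, z axes, in that order (R = Rz(yaw) Ry(pitch) Rx(roll)).
In Python, from rig import sensors, cams, job, models, manip gives the robot as it stands.
- The arm moves only by the tool jog_arm, never from a script. Its argument "deltas" is one flat list of numbers, 7 for each row, row after row: the turn, a rotation vector about the tool's x, y, z in units of 180 degrees (1.0 is 180 degrees), then the shift along the tool's x, y, z in units of 50 cm (1.0 is 50 cm), then the opening, from 0 (shut) to 1 (fully open). A call has 1 to 20 rows; each row is the pose to reach, as a shift and turn from the pose commanded when the call began, along the tool's axes at that moment, turning the shorter way round; what a row does not reach only later rows make up. A row lasts 1/12 s, in which the tool goes at most 41.7 mm and 7.16 degrees, less where a joint would pass 70% of its speed; a pose out of reach is approached as far as the arm can. A call with a number of a shift or a turn outside -1 to 1 is refused whole. A call with a gripper value outside its range is refused whole. The fingers move at their own pace and stop on an object; the grip force is fixed at half the most. Time passes only in rows, so rows that repeat a pose let the fingers close. It gives the time, the measured TCP pose, the force, the opening and the grip force at its end, in the units of the state.
- sensors.get_state(): the state, without advancing time (a new reading comes with each control period).
- cams.read_camera(name): name is "scene" or "top"; returns the picture (420x560x3 uint8, red, green, blue); there is no depth.
- cams.camera_model(name): a dict with "K" (3x3 intrinsics, pixels), "eye" and "attitude" of the camera in the world. Camera axes: x right, y down, z forward; pixel columns grow to the right and rows downward; lengths in m; the calibration is good to about 2 mm. A picture is of the moment at which its call begins. camera_model takes no time and is no camera call.
- job.job_done(): hands the job in; it is judged then, once.
Trained networks look in the newest picture that a camera, given by its name, has taken for a name from the list of things; names that differ only in an ending like _2 or _b are one class to them, and where a whole thing is asked for, a point or a joint stands for the part that bears it (a point fixed in the world has none). Each returns a list of dicts, best first, with "conf" (0 to 1); they miss things now and then, are a little off and sometimes report something else, mostly with a low value. They report only what shows in the picture. A call takes as long as a camera call. They do not tell look-alikes from the thing itself.
- models.boxes_of(label, camera): "rect" ([centre column, centre row, width, height] in pixels, round what is visible of it).
- models.regions_of(label, camera): "mask" (420x560 bool, what is visible of it) and "rect" ([centre column, centre row, width, height] in pixels, round what is visible of it).
- models.mark_of(label, camera): "centre" ([column, row] in pixels: a listed point, or the origin of a listed thing).
The state is a dict: "t": time; "q": joint angles; "joint_vel": joint speeds; "tau": joint torques, N m; "eef_pos": TCP position; "tool_rot": TCP orientation; "force": force on the tool from outside, world axes, zero at the start; "wrist_torque": the same for the moment, N m; "width": finger opening in m; "grip_force": force on a finger pad.
Only numpy, scipy, OpenCV 4.12 (cv2) and the standard library are available. Lean on these libraries where they do the work, as an engineer would, in place of code of your own. Each camera call takes 0.05 s, during which the arm holds its last target. There are 200 camera calls.

## Working session

There is one attempt and no reset: what is moved stays moved. The work goes in short steps, Python scripts to look and compute and a tool call to move; the robot and the scene stay as the last step left them, time stands still between calls to the robot, and variables do not carry over. Pictures are saved under pics/ and viewed, at most 10 in all, crops included, and the job is handed in when it is done.

Besides the shell and the picture viewer there is one more tool, called after "Call:" by a JSON object that holds its "fn" and its "kwargs", one argument or row to a line. jog_arm: Moves the arm, as the interface text tells. Its arguments: {"type":"object","properties":{"deltas":{"type":"array","items":{"type":"number"}}},"required":["deltas"]}

```bash
mkdir -p pics; cat > h.py <<'E'
import numpy as np,cv2
from rig import sensors,cams,job,models,manip
from scipy.spatial.transform import Rotation as R
def ray(c,uv):
    m=cams.camera_model(c);K=np.array(m["K"]);A=np.array(m["attitude"],float)
    if A.shape!=(3,3): raise Exception(str(A))
    return np.array(m["eye"]),A@np.linalg.inv(K)@np.array([uv[0],uv[1],1.])
def atz(c,uv,z):
    e,d=ray(c,uv);return e+d*(z-e[2])/d[2]
def proj(c,p):
    m=cams.camera_model(c);A=np.array(m["attitude"]);v=np.array(m["K"])@A.T@(np.array(p)-np.array(m["eye"]));return v[:2]/v[2]
E
python3 - <<'E'
from h import *
a=cams.read_camera("top");b=cams.read_camera("scene")
cv2.imwrite("pics/top.png",cv2.cvtColor(a,cv2.COLOR_RGB2BGR));cv2.imwrite("pics/scene.png",cv2.cvtColor(b,cv2.COLOR_RGB2BGR))
print(cams.camera_model("top"),cams.camera_model("scene"))
try:
  for l,z in [("clamp",0),("strap_end",.048),("wing_end",.071),("charger",0)]:
    for c in("top","scene"):
      for r in models.mark_of(l,c)[:4]: print(l,c,np.round(r["centre"],1),round(r["conf"],2),np.round(atz(c,r["centre"],z),3))
except Exception as e: print(e)
print(sensors.get_state())
E
```

```text
{'K': array([[419.24399865,   0.        , 277.48255373],
       [  0.        , 419.24399865, 211.97134803],
       [  0.        ,   0.        ,   1.        ]]), 'eye': array([ 2.81505051e-01, -1.30306513e-04,  1.17029105e+00]), 'attitude': array([-169.12029953,    0.96854156,  -91.38431018])} {'K': array([[462.3581022 ,   0.        , 272.44620956],
       [  0.        , 462.3581022 , 209.6768021 ],
       [  0.        ,   0.        ,   1.        ]]), 'eye': array([ 1.09935429, -0.50333835,  0.84562882]), 'attitude': array([-135.09650959,    0.80842348,   49.88462421])}
[-169.12029953    0.96854156  -91.38431018]
{'t': 0.15, 'q': array([ 6.59132277e+01,  1.72089787e+01,  8.71691888e+01, -5.41526267e-04,
        7.56709519e+01, -3.81684206e+00]), 'joint_vel': array([ 0.12189644, -0.03255454, -0.10557859, -0.0315082 , -0.00090383,
        0.03161914]), 'tau': array([-2.61944188e-04, -5.43671179e+01, -3.61877310e+01, -1.24803209e-04,
        3.17128171e-03,  3.50334247e-06]), 'eef_pos': array([0.1905163 , 0.51584416, 0.303467  ]), 'tool_rot': array([-1.79950955e+02, -2.74633783e-03,  1.59730203e+02]), 'force': array([-0.30533859, -0.6344884 , -0.15105324]), 'wrist_torque': array([-0.04942133,  0.00671095,  0.03308541]), 'grip_force': 0.0, 'width': 0.08561079395507487}
```

View pics/top.png

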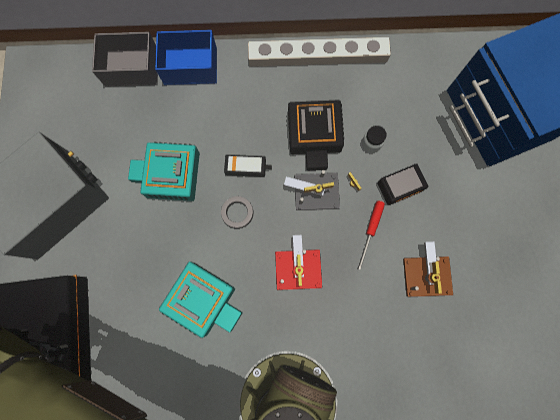

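View pics/scene.png

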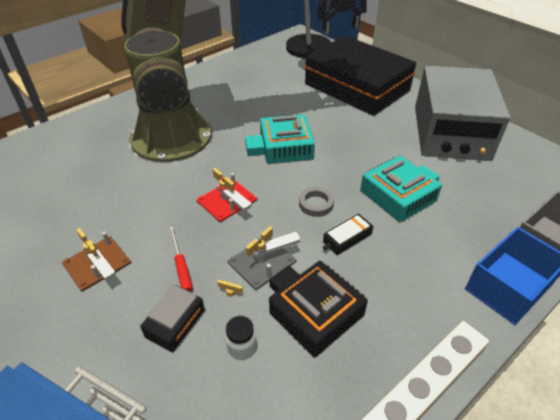

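The top view shows the gray clamp at about (318,188), with its strap pointing left to (286,184) and the wing screw at (320,188). The black charger is above it at (316,130), and the adapter is to the left at (245,165). The red and brown clamps and the turquoise chargers are look-alikes. The scene view agrees: clamp at (262,255), charger at (318,300).

```bash
sed -i 's/A=np.array(m\["attitude"\],float)/A=R.from_euler("xyz",m["attitude"],degrees=True).as_matrix()/; s/A=np.array(m\["attitude"\]);/A=R.from_euler("xyz",m["attitude"],degrees=True).as_matrix();/; /shape!=/d' h.py
python3 - <<'E'
from h import *
a=cams.read_camera("top");b=cams.read_camera("scene")
for l,z in [("clamp",0),("strap_end",.048),("wing_end",.071),("charger",0),("spare_screw",0),("adapter",0),("tape",0),("jar",0)]:
    for c in("top","scene"):
      for r in models.mark_of(l,c)[:5]: print(l,c,np.round(r["centre"],1),round(r["conf"],2),np.round(atz(c,r["centre"],z),3))
def crop(c,im,x,y,w,h,n):
    cv2.imwrite(n,cv2.cvtColor(cv2.resize(im[y:y+h,x:x+w],None,fx=7,fy=7,interpolation=cv2.INTER_CUBIC),cv2.COLOR_RGB2BGR))
crop("top",a,270,140,110,80,"pics/tc.png");crop("scene",b,215,215,110,80,"pics/sc.png")
E
```

```text
clamp top [317.  192.2] 0.93 [ 0.561 -0.1    0.   ]
clamp top [296.3 270.1] 0.78 [ 0.342 -0.034  0.   ]
clamp top [427.9 279.6] 0.75 [ 0.307 -0.393  0.   ]
clamp scene [223.2 201.3] 0.79 [ 0.338 -0.047  0.   ]
clamp scene [ 96.1 262.9] 0.7 [ 0.312 -0.393  0.   ]
clamp scene [257.7 261.7] 0.56 [ 0.555 -0.105  0.   ]
strap_end top [283.1 183.1] 0.69 [ 0.578 -0.004  0.048]
strap_end top [429.7 236.8] 0.66 [ 0.419 -0.392  0.048]
strap_end top [297.3 237.8] 0.49 [ 0.425 -0.038  0.048]
strap_end scene [110.9 275.9] 0.64 [ 0.41  -0.391  0.048]
strap_end scene [244.1 201.6] 0.51 [ 0.416 -0.035  0.048]
wing_end top [336.  187.2] 0.63 [ 0.557 -0.146  0.071]
wing_end top [436.2 259.7] 0.62 [ 0.356 -0.396  0.071]
wing_end top [295.8 254.4] 0.48 [ 0.379 -0.032  0.071]
wing_end scene [233.5 184.7] 0.56 [ 0.37  -0.031  0.071]
wing_end scene [ 96.5 248.6] 0.56 [ 0.341 -0.384  0.071]
wing_end scene [251.  252.6] 0.55 [ 0.572 -0.134  0.071]
charger top [227.1 315.9] 0.83 [0.223 0.158 0.   ]
charger top [316.6 161.1] 0.6 [ 0.654 -0.103  0.   ]
charger scene [257.7 148.6] 0.65 [0.222 0.163 0.   ]
charger scene [287.3 283. ] 0.62 [ 0.645 -0.093  0.   ]
spare_screw top [355.2 182.6] 0.59 [ 0.587 -0.211  0.   ]
spare_screw scene [234.  291.2] 0.5 [ 0.585 -0.196  0.   ]
adapter top [247.  166.8] 0.61 [0.643 0.1   0.   ]
adapter scene [345.1 236.2] 0.74 [0.633 0.106 0.   ]
tape top [318.4 160.2] 0.73 [ 0.657 -0.108  0.   ]
tape top [235.7 212.6] 0.71 [ 0.508  0.133 -0.   ]
tape top [370.9 234.9] 0.31 [ 0.434 -0.246  0.   ]
tape scene [313. 204.] 0.77 [ 0.5    0.124 -0.   ]
jar top [366.4 141. ] 0.97 [ 0.711 -0.251  0.   ]
jar top [282.6 179.9] 0.67 [ 0.601 -0.003  0.   ]
jar scene [243.  348.7] 0.76 [ 0.707 -0.265  0.   ]
jar scene [258.4 259.9] 0.29 [ 0.552 -0.101  0.   ]
jar scene [248.  250.4] 0.15 [ 0.514 -0.101  0.   ]
```

View pics/tc.png

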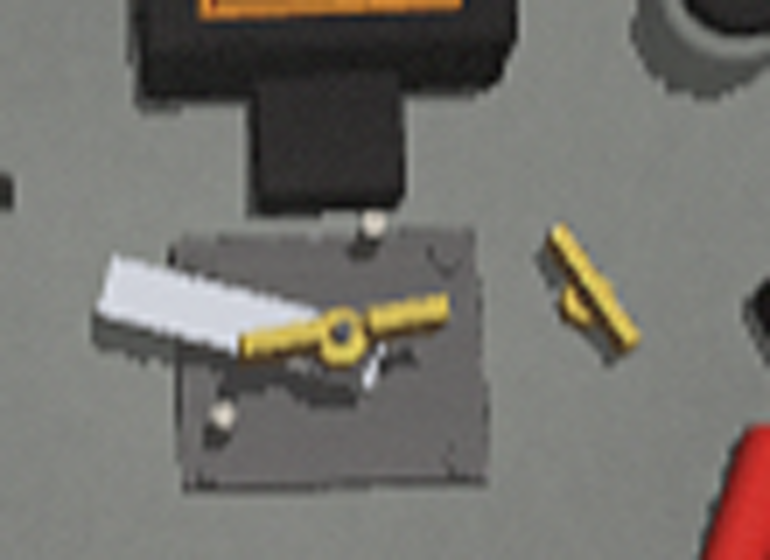

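View pics/sc.png

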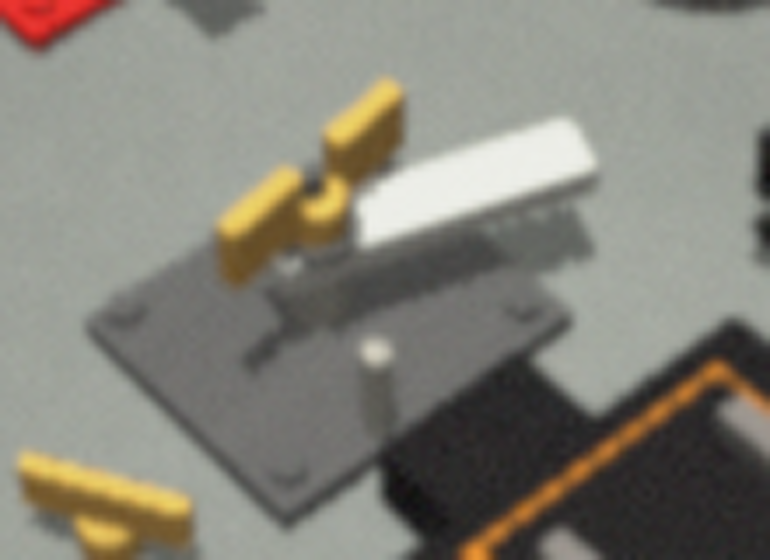

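The crops show both white pin tops, at (323,172) and (302,199) in the top view. The wings run from (305,189) to (334,184) and the strap end is at (285,181).

```bash
python3 - <<'E'
from h import *
f=lambda x,y,z:atz("top",(270+x/7-.4,140+y/7-.4),z)[:2]
g=lambda x,y,z:atz("scene",(215+x/7-.4,215+y/7-.4),z)[:2]
for n,p in dict(axis=f(342,330,.077),home=f(374,222,.048),park=f(222,413,.048),send=f(107,285,.048),w1=f(243,345,.084),w2=f(447,306,.084),
 home_s=g(377,351,.048),axis_s=g(315,178,.077),w1s=g(390,90,.084),w2s=g(230,225,.084),send_s=g(582,142,.048)).items(): print(n,np.round(p,4))
h=f(374,222,.048);p=f(222,413,.048)
P=np.array([[.050,-.017],[-.026,.046]]);d=(h-p);e=P[0]-P[1]
yaw=np.arctan2(d[1],d[0])-np.arctan2(e[1],e[0]);c,s=np.cos(yaw),np.sin(yaw);Rm=np.array([[c,-s],[s,c]])
o=(h+p)/2-Rm@P.mean(0)
print("yaw",yaw,"org",o,np.linalg.norm(d),np.linalg.norm(e))
for n,q in dict(strap=f(107,285,.048)-o,w=f(447,306,.084)-f(243,345,.084)).items(): print(n,(np.arctan2(q[1],q[0])-yaw),np.linalg.norm(q))
print(np.array(manip.pinch_z))
E
```

```text
axis [ 0.5579 -0.0983]
home [ 0.6089 -0.1154]
park [ 0.5332 -0.0526]
send [ 0.5862 -0.009 ]
w1 [ 0.5514 -0.0598]
w2 [ 0.5644 -0.138 ]
home_s [ 0.6079 -0.1153]
axis_s [ 0.5602 -0.1003]
w1s [ 0.5518 -0.0623]
w2s [ 0.5629 -0.1358]
send_s [ 0.5852 -0.0085]
yaw -0.00010659554054970322 org [ 0.55904469 -0.09848907] 0.09845274700878821 0.09871676655968833
strap 1.2762415912202854 0.09352185139866673
w -1.4049104875614258 0.0792821129730778
0.0539
```

Call:
{"fn": "jog_arm", "kwargs": {
  "deltas": [0, 0, -0.05, -0.3, -0.22, 0.03, 0, 0, 0, -0.1126, -0.926, -0.682, 0.09, 0, 0, 0, -0.1126, -0.926, -0.682, 0.09, 0, 0, 0, -0.1126, -0.926, -0.682, 0.09, 0, 0, 0, -0.1126, -0.926, -0.682, 0.09, 0, 0, 0, -0.1126, -0.926, -0.682, 0.09, 0, 0, 0, -0.1126, -0.926, -0.682, 0.09, 0, 0, 0, -0.1126, -0.926, -0.682, 0.09, 0, 0, 0, -0.1126, -0.926, -0.682, 0.09, 0, 0, 0, -0.1126, -0.926, -0.682, 0.09, 0, 0, 0, -0.1126, -0.926, -0.682, 0.09, 0, 0, 0, -0.1126, -0.926, -0.682, 0.09, 0, 0, 0, -0.1126, -0.926, -0.682, 0.09, 0, 0, 0, -0.1126, -0.926, -0.682, 0.09, 0, 0, 0, -0.1126, -0.926, -0.682, 0.09, 0, 0, 0, -0.1126, -0.926, -0.682, 0.09, 0, 0, 0, -0.1126, -0.926, -0.682, 0.09, 0, 0, 0, -0.1126, -0.926, -0.682, 0.09, 0, 0, 0, -0.1126, -0.926, -0.682, 0.09, 0, 0, 0, -0.1126, -0.926, -0.682, 0.09, 0]
}}

```text
t: 2.72
eef_pos: [0.5065, 0.0365, 0.2592]
tool_rot: [180.0, 0.0, -179.9]
force: [0.8, 0.1, 0.1]
width: -0.0003
grip_force: 0.0
```

Call:
{"fn": "jog_arm", "kwargs": {
  "deltas": [0, 0, 0, -0.071, -0.109, 0.03, 0, 0, 0, 0, -0.071, -0.109, 0.05, 0, 0, 0, 0, -0.071, -0.109, 0.11, 0, 0, 0, 0, -0.071, -0.109, 0.17, 0, 0, 0, 0, -0.071, -0.109, 0.23, 0, 0, 0, 0, -0.071, -0.109, 0.27, 0, 0, 0, 0, -0.071, -0.109, 0.288, 0, 0, 0, 0, -0.071, -0.109, 0.288, 0, 0, 0, 0, -0.071, -0.109, 0.288, 0]
}}

```text
t: 3.47
eef_pos: [0.5426, -0.0186, 0.1157]
tool_rot: [-180.0, 0.0, -180.0]
force: [0.4, -0.1, -0.1]
width: -0.0
grip_force: 0.0
```

```bash
python3 - <<'E'
from h import *
b=cams.read_camera("scene")
x,y,w,h=225,175,110,80
im=cv2.resize(b[y:y+h,x:x+w],None,fx=7,fy=7,interpolation=cv2.INTER_CUBIC)
p=sensors.get_state()["eef_pos"];print(p)
for dz in(.06,.073,.086):
    for sx in(-1,1):
        u=proj("scene",p+[sx*.011,.0145,-dz]);cv2.circle(im,(int((u[0]-x+.4)*7),int((u[1]-y+.4)*7)),4,(255,0,0) if dz==.073 else (0,255,0),-1)
cv2.imwrite("pics/s2.png",cv2.cvtColor(im,cv2.COLOR_RGB2BGR))
E
```

```text
[ 0.54284185 -0.01867155  0.11634469]
```

View pics/s2.png

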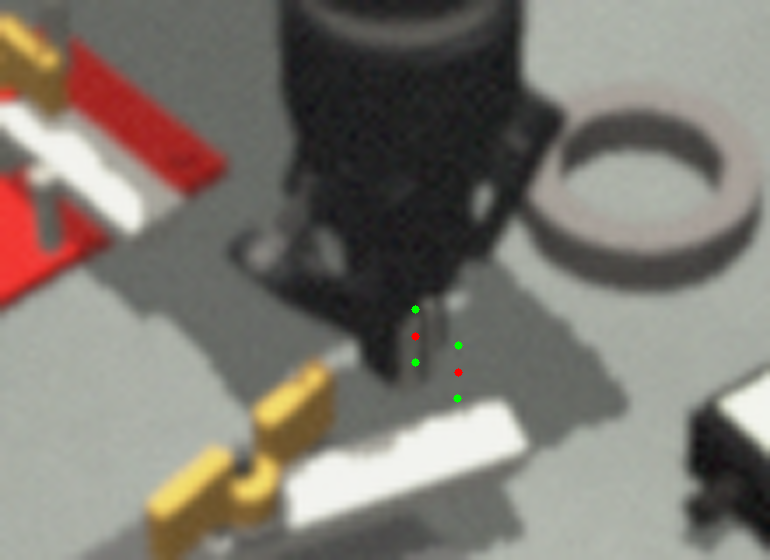

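The fingertip is where expected: its tip is at crop (400,385), behind the strap, with the wings clear. Next I push the strap round.

Call:
{"fn": "jog_arm", "kwargs": {
  "deltas": [0, 0, 0, -0.002, 0.012, 0.006, 0, 0, 0, 0, -0.016, 0.013, 0.006, 0, 0, 0, 0, -0.03, 0.014, 0.006, 0, 0, 0, 0, -0.044, 0.013, 0.006, 0, 0, 0, 0, -0.058, 0.012, 0.006, 0, 0, 0, 0, -0.072, 0.009, 0.006, 0, 0, 0, 0, -0.086, 0.004, 0.006, 0, 0, 0, 0, -0.1, -0.002, 0.006, 0, 0, 0, 0, -0.112, -0.01, 0.006, 0, 0, 0, 0, -0.124, -0.018, 0.006, 0, 0, 0, 0, -0.136, -0.028, 0.006, 0, 0, 0, 0, -0.146, -0.038, 0.006, 0, 0, 0, 0, -0.154, -0.048, 0.006, 0, 0, 0, 0, -0.162, -0.058, 0.006, 0, 0, 0, 0, -0.168, -0.068, 0.006, 0, 0, 0, 0, -0.174, -0.078, 0.006, 0, 0, 0, 0, -0.178, -0.086, 0.006, 0, 0, 0, 0, -0.182, -0.094, 0.006, 0, 0, 0, 0, -0.182, -0.094, 0.006, 0]
}}

```text
t: 5.1
eef_pos: [0.6335, -0.0667, 0.1119]
tool_rot: [-180.0, 0.0, 180.0]
force: [-0.1, -0.2, -0.3]
width: -0.0003
grip_force: 0.0
```

```bash
python3 - <<'E'
from h import *
b=cams.read_camera("scene")
x,y,w,h=225,205,110,80
im=cv2.resize(b[y:y+h,x:x+w],None,fx=7,fy=7,interpolation=cv2.INTER_CUBIC)
s=sensors.get_state();print(s["eef_pos"],s["force"])
cv2.imwrite("pics/s3.png",cv2.cvtColor(im,cv2.COLOR_RGB2BGR))
E
```

```text
[ 0.63334637 -0.06627301  0.11187995] [-0.22626741  1.50551641  0.31303746]
```

View pics/s3.png

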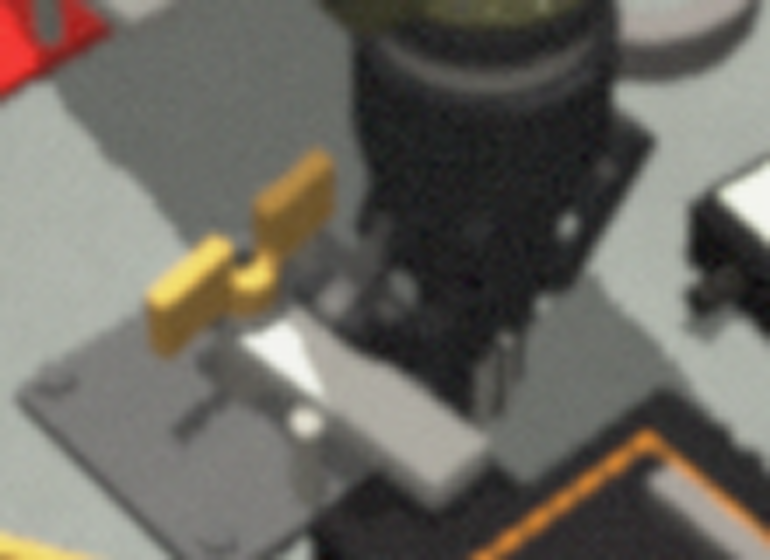

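The strap lies almost over the foot, with the home pin at (305,420) beside it. I push a little more and watch the force.

Call:
{"fn": "jog_arm", "kwargs": {
  "deltas": [0, 0, 0, 0, -0.004, 0, 0, 0, 0, 0, 0, -0.008, 0, 0, 0, 0, 0, 0, -0.012, 0, 0, 0, 0, 0, 0, -0.012, 0, 0]
}}

```text
t: 5.48
eef_pos: [0.6333, -0.0721, 0.112]
tool_rot: [-180.0, 0.0, 180.0]
force: [1.4, 1.5, 1.0]
width: -0.0001
grip_force: 0.2
```

Call:
{"fn": "jog_arm", "kwargs": {
  "deltas": [0, 0, 0, 0, -0.003, 0, 0, 0, 0, 0, 0, -0.006, 0, 0, 0, 0, 0, 0, -0.006, 0, 0]
}}

```text
t: 5.73
eef_pos: [0.6333, -0.0744, 0.1119]
tool_rot: [179.9, 0.0, 180.0]
force: [1.5, 5.6, 0.3]
width: -0.0001
grip_force: 2.6
```

Call:
{"fn": "jog_arm", "kwargs": {
  "deltas": [0, 0, 0, 0, -0.002, 0, 0, 0, 0, 0, 0, -0.002, 0, 0, 0, 0, 0, 0, -0.002, 0, 0, 0, 0, 0, 0, -0.002, 0, 0]
}}

```text
t: 6.07
eef_pos: [0.6333, -0.0747, 0.1119]
tool_rot: [179.9, 0.0, -180.0]
force: [1.4, 9.4, 1.2]
width: 0.0002
grip_force: 4.6
```

Call:
{"fn": "jog_arm", "kwargs": {
  "deltas": [0, 0, 0, 0, 0.02, 0, 0, 0, 0, 0, 0, 0.02, -0.08, 0, 0, 0, 0, 0, 0.02, -0.156, 0, 0, 0, 0, 0, 0.02, -0.156, 0, 0, 0, 0, 0.07, 0.01, -0.156, 0, 0, 0, 0, 0.14, 0, -0.156, 0, 0, 0, 0, 0.206, -0.002, -0.156, 0, 0, 0, 0, 0.206, -0.002, -0.156, 0, 0, 0, 0, 0.206, -0.002, -0.12, 0, 0, 0, 0, 0.206, -0.002, -0.08, 0, 0, 0, 0, 0.206, -0.002, -0.06, 0, 0, 0, 0, 0.206, -0.002, -0.06, 0, 0, 0, 0, 0.206, -0.002, -0.06, 0]
}}

```text
t: 7.15
eef_pos: [0.5304, -0.0768, 0.1419]
tool_rot: [180.0, -0.0, -180.0]
force: [0.1, 0.9, 0.1]
width: 0.0003
grip_force: 0.0
```

```bash
python3 - <<'E'
from h import *
b=cams.read_camera("scene")
x,y,w,h=225,190,110,80
im=cv2.resize(b[y:y+h,x:x+w],None,fx=7,fy=7,interpolation=cv2.INTER_CUBIC)
s=sensors.get_state();print(s["eef_pos"],s["force"])
cv2.imwrite("pics/s4.png",cv2.cvtColor(im,cv2.COLOR_RGB2BGR))
E
```

```text
[ 0.53063791 -0.07684123  0.14249737] [0.28442003 1.214754   0.49129254]
```

View pics/s4.png

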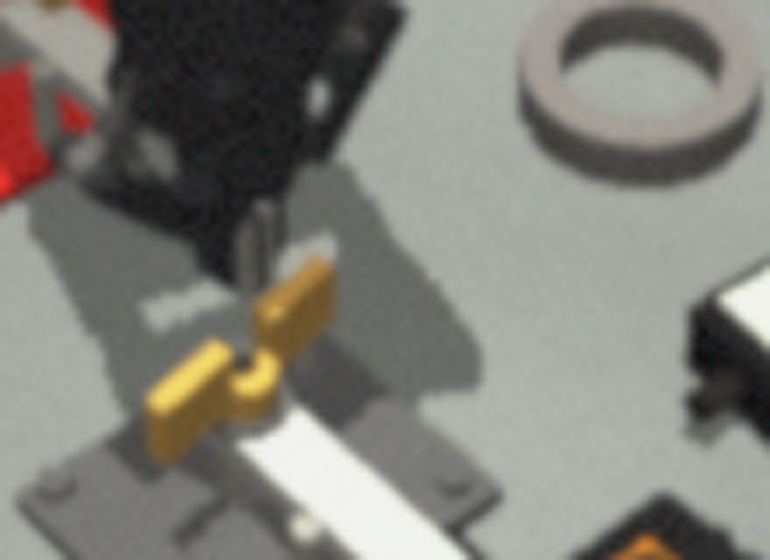

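The finger tip at (250,280) stands behind the far wing and the strap is home beside its pin at (305,525). Now stroke 1.

Call:
{"fn": "jog_arm", "kwargs": {
  "deltas": [0, 0, 0, -0.006, 0.01, 0, 0, 0, 0, 0, -0.014, 0.018, 0, 0, 0, 0, 0, -0.024, 0.024, 0, 0, 0, 0, 0, -0.034, 0.028, 0, 0, 0, 0, 0, -0.046, 0.031, 0, 0, 0, 0, 0, -0.058, 0.032, 0, 0, 0, 0, 0, -0.07, 0.031, 0, 0, 0, 0, 0, -0.082, 0.028, 0, 0, 0, 0, 0, -0.092, 0.024, 0, 0, 0, 0, 0, -0.102, 0.018, 0, 0, 0, 0, 0, -0.11, 0.011, 0, 0, 0, 0, 0, -0.116, 0.004, 0, 0, 0, 0, 0, -0.12, -0.003, 0, 0, 0, 0, 0, -0.12, 0.015, 0, 0, 0, 0, 0, -0.12, 0.02, -0.05, 0, 0, 0, 0, -0.12, 0.02, -0.1, 0, 0, 0, 0, -0.12, 0.02, -0.1, 0, 0, 0, 0, -0.12, 0.02, -0.1, 0]
}}

```text
t: 8.7
eef_pos: [0.5906, -0.0664, 0.1933]
tool_rot: [-180.0, 0.2, -180.0]
force: [0.2, 0.0, 0.3]
width: -0.0005
grip_force: 0.0
```

```bash
python3 - <<'E'
from h import *
b=cams.read_camera("scene")
x,y,w,h=215,195,110,80
im=cv2.resize(b[y:y+h,x:x+w],None,fx=7,fy=7,interpolation=cv2.INTER_CUBIC)
s=sensors.get_state();print(s["eef_pos"],s["force"])
for a in(0,15,30):
  for k in (0,np.pi):
    t=np.radians(a)+k;u=proj("scene",[.559+.04*np.cos(t),-.0985+.04*np.sin(t),.084]);cv2.circle(im,(int((u[0]-x+.4)*7),int((u[1]-y+.4)*7)),4,(255,4*a,255-8*a),-1)
cv2.imwrite("pics/s5.png",cv2.cvtColor(im,cv2.COLOR_RGB2BGR))
E
```

```text
[ 0.59015382 -0.06646156  0.19196434] [ 0.91964017 -0.06059827 -0.54302649]
```

View pics/s5.png

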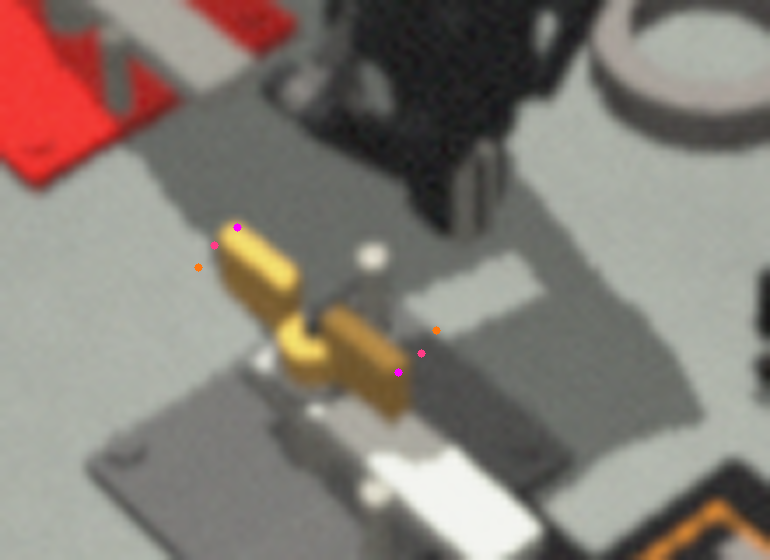

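The wings now lie about 5° from the clamp's x axis, matching the magenta 0° dots at (237,228) and (398,372), so q≈3.2. Next is stroke 2 on the near wing.

Call:
{"fn": "jog_arm", "kwargs": {
  "deltas": [0, 0, 0, 0.05, -0.048, 0, 0, 0, 0, 0, 0.1, -0.096, 0, 0, 0, 0, 0, 0.13, -0.124, 0, 0, 0, 0, 0, 0.13, -0.124, 0, 0, 0, 0, 0, 0.13, -0.124, 0.06, 0, 0, 0, 0, 0.13, -0.124, 0.1, 0, 0, 0, 0, 0.134, -0.112, 0.1, 0, 0, 0, 0, 0.136, -0.1, 0.1, 0, 0, 0, 0, 0.138, -0.088, 0.1, 0, 0, 0, 0, 0.138, -0.076, 0.1, 0, 0, 0, 0, 0.138, -0.064, 0.1, 0, 0, 0, 0, 0.136, -0.052, 0.1, 0, 0, 0, 0, 0.134, -0.04, 0.1, 0, 0, 0, 0, 0.128, -0.028, 0.1, 0, 0, 0, 0, 0.122, -0.018, 0.1, 0, 0, 0, 0, 0.114, -0.01, 0.1, 0, 0, 0, 0, 0.104, -0.002, 0.1, 0, 0, 0, 0, 0.122, -0.016, 0.1, 0, 0, 0, 0, 0.122, -0.016, 0.04, 0, 0, 0, 0, 0.122, -0.016, 0, 0]
}}

```text
t: 10.42
eef_pos: [0.5288, -0.0752, 0.1926]
tool_rot: [180.0, -0.1, 180.0]
force: [0.8, -0.8, 2.6]
width: 0.0002
grip_force: 0.0
```

```bash
python3 - <<'E'
from h import *
b=cams.read_camera("scene")
x,y,w,h=215,195,110,80
im=cv2.resize(b[y:y+h,x:x+w],None,fx=7,fy=7,interpolation=cv2.INTER_CUBIC)
s=sensors.get_state();print(s["eef_pos"],s["force"])
for a in(90,100,110):
  for k in (0,np.pi):
    t=np.radians(a)+k;u=proj("scene",[.559+.04*np.cos(t),-.0985+.04*np.sin(t),.084]);cv2.circle(im,(int((u[0]-x+.4)*7),int((u[1]-y+.4)*7)),4,(255,4*(a-90),255-12*(a-90)),-1)
cv2.imwrite("pics/s6.png",cv2.cvtColor(im,cv2.COLOR_RGB2BGR))
E
```

```text
[ 0.53024155 -0.07540732  0.19680081] [ 0.49300351 -0.10354346  4.31673817]
```

View pics/s6.png

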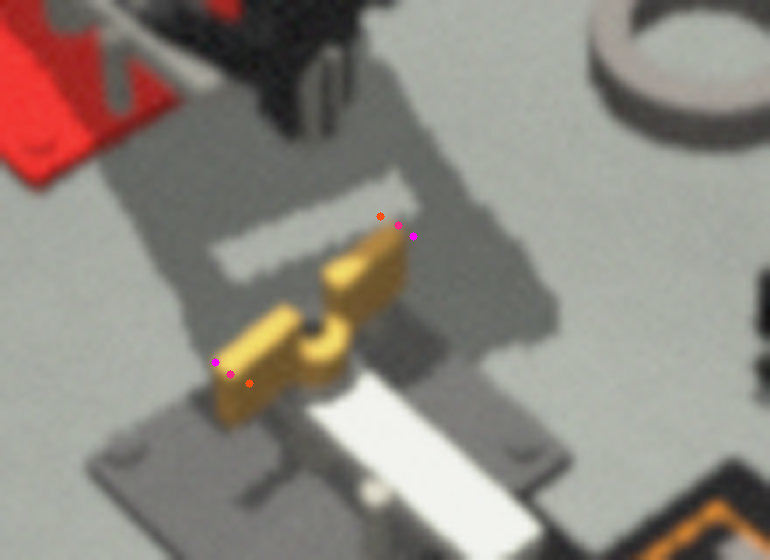

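The wings are at about 97° (pixels (398,228) and (228,375)), so q≈1.7. Now stroke 3 on the same wing, after lifting.

Call:
{"fn": "jog_arm", "kwargs": {
  "deltas": [0, 0, 0, 0, 0, 0.06, 0, 0, 0, 0, 0, 0, 0.1, 0, 0, 0, 0, 0, 0, 0.1, 0, 0, 0, 0, -0.008, 0.006, 0.1, 0, 0, 0, 0, -0.016, 0.014, 0.1, 0, 0, 0, 0, -0.026, 0.02, 0.1, 0, 0, 0, 0, -0.036, 0.024, 0.1, 0, 0, 0, 0, -0.048, 0.027, 0.1, 0, 0, 0, 0, -0.06, 0.028, 0.1, 0, 0, 0, 0, -0.072, 0.027, 0.1, 0, 0, 0, 0, -0.084, 0.024, 0.1, 0, 0, 0, 0, -0.094, 0.02, 0.1, 0, 0, 0, 0, -0.104, 0.014, 0.1, 0, 0, 0, 0, -0.112, 0.007, 0.1, 0, 0, 0, 0, -0.118, 0, 0.1, 0, 0, 0, 0, -0.122, -0.007, 0.1, 0, 0, 0, 0, -0.122, -0.009, 0.1, 0, 0, 0, 0, -0.122, -0.009, 0.1, 0, 0, 0, 0, -0.122, -0.009, 0.1, 0]
}}

```text
t: 12.05
eef_pos: [0.5902, -0.0795, 0.142]
tool_rot: [-180.0, 0.0, 180.0]
force: [0.4, -0.3, 0.5]
width: -0.0
grip_force: 0.0
```

Call:
{"fn": "jog_arm", "kwargs": {
  "deltas": [0, 0, 0, 0, -0.003, 0, 0, 0, 0, 0, 0, -0.006, 0, 0, 0, 0, 0, 0, -0.006, 0, 0]
}}

```text
t: 12.3
eef_pos: [0.5902, -0.0816, 0.142]
tool_rot: [179.9, 0.0, -180.0]
force: [0.0, 7.7, 0.2]
width: -0.0001
grip_force: 3.5
```

The force rose to 7.7 N, so the screw is at its stop. I hold briefly, back off, lift and check.

Call:
{"fn": "jog_arm", "kwargs": {
  "deltas": [0, 0, 0, 0, -0.001, 0, 0, 0, 0, 0, 0, -0.001, 0, 0, 0, 0, 0, 0, 0.02, 0, 0, 0, 0, 0, 0, 0.03, 0, 0, 0, 0, 0, 0, 0.03, -0.08, 0, 0, 0, 0, 0.1, 0.16, -0.16, 0, 0, 0, 0, 0.2, 0.24, -0.2, 0, 0, 0, 0, 0.2, 0.3, -0.2, 0, 0, 0, 0, 0.2, 0.3, -0.2, 0, 0, 0, 0, 0.2, 0.3, -0.2, 0, 0, 0, 0, 0.2, 0.3, -0.2, 0]
}}

```text
t: 13.22
eef_pos: [0.4892, 0.0699, 0.2433]
tool_rot: [180.0, 0.1, -179.8]
force: [-0.6, 0.5, 0.7]
width: 0.0002
grip_force: 0.0
```

```bash
python3 - <<'E'
from h import *
b=cams.read_camera("scene")
s=sensors.get_state();print(s["t"],s["eef_pos"],s["force"])
im=cv2.resize(b[170:330,130:350],None,fx=3.6,fy=3.6,interpolation=cv2.INTER_CUBIC)
cv2.imwrite("pics/s7.png",cv2.cvtColor(im,cv2.COLOR_RGB2BGR))
E
```

```text
13.2667 [0.49002293 0.06858774 0.24256923] [ 0.60681922 -0.55109514  0.02438814]
```

View pics/s7.png

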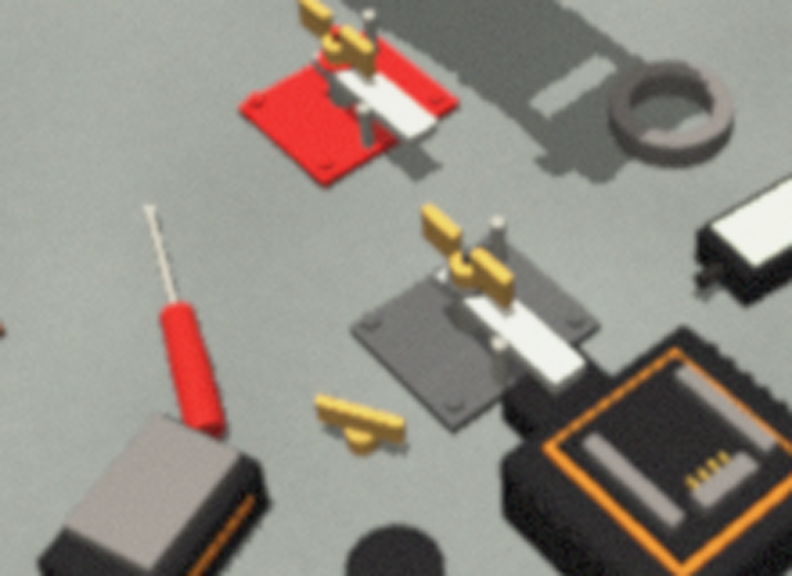

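The wings lie along the strap at (465,265), the strap is against its pin at (498,345) over the foot, and everything else is in place.

```bash
python3 -c "
from h import *
print(job.job_done())"
```

```text
the job is handed in; nothing more can be done
None
```

I pushed the strap home against its pin, tightened the wing screw to its stop in three strokes, and handed the job in at about 13 s with everything else still in place; no verdict came back.

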